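# Wedge the rocking casket steady

## Task

The carved wooden casket rocks because the foot under its blue-dotted corner is too short. With your fingertips only, push the yellow wedge under that foot, testing by pressing on the blue dot, until the casket no longer rocks and stands level: neither sinking at that corner nor jacked up by too much wedge. Finish while still pressing firmly down on the blue dot, and pick nothing up, leave the casket in its place and do not disturb the tools around it.

Things in the scene. Friction and masses are not known exactly. Their poses are not given: they have to be found in the camera images.
- casket: Carved wooden casket, 200 (its x) x 240 (its y) mm, flat top 86 mm above the bench, about 1.8 kg, loose. Origin: centre of its footprint, at bench level; z up. Four turned feet, 16 mm across at the bottom and 30 mm at the top, are centred at x = +-80, y = +-100 mm; its underside is 26 mm above the bench. The foot at (-80, +100) is the short one.
- foot_place (a point): Point of the casket at bench level straight below the middle of the short foot. That foot ends 5 to 10 mm above the bench, different each time. Unwedged, the casket stands level on its other three feet; pressed on the blue dot with more than 2 to 3 N, it rocks down until the short foot meets the bench.
- loose_corner (a point): Centre of the blue dot (22 mm wide) on the casket's top face, 86 mm up, straight above the middle of the short foot (-80, +100 mm in the casket's frame), where to press
- wedge: Yellow wooden wedge, 120 mm long (its y), 46 mm wide (its x), 50 g, flat on the bench; rises evenly from 2 mm high at the thin edge (y = -60) to 20 mm at the thick end (y = +60). Origin: centre of its underside. Starts on the casket's +y side, thin edge towards the short foot, 20 to 70 mm from the casket's side, roughly in line.
- wedge_tip (a point): Middle of the wedge's thin edge, at bench level
- wedge_tail (a point): Middle of the wedge's upright thick end face (46 wide x 20 mm high), 10 mm above the bench, where to push
- chisel: Bystander: chisel with a pale wooden handle, 25 mm thick, 210 mm long, lying beyond the casket; origin under the handle's front part, blade along its +x
- gouge: Bystander: gouge with a dark wooden handle, 25 mm thick, 195 mm long, lying to the right; origin under the handle's front part, blade along its +x
- mallet: Bystander: carver's round wooden mallet, 80 mm wide, 222 mm tall, standing on its head; origin at the centre of its underside
- offcut: Bystander: loose pale block of wood, 50 x 75 x 28 mm, beside the wedge's path; origin at the centre of its underside
- cup: Bystander: blue ceramic cup, 72 mm wide, 85 mm tall; origin at the centre of its underside
- glue: Bystander: white bottle with orange cap, 56 mm wide, 150 mm tall; origin at the centre of its underside
- rasp: Bystander: rasp with a red handle, 22 mm thick, 220 mm long, lying between the robot and the casket; origin on its underside near its middle
Mind the look-alikes: they are no part of the job. Several things look just like the wedge: the one meant starts farthest to the robot's left.

How it is judged:
By the outcome, as a careful person would: the job done as asked, in the order asked, and still so for the second after the job is handed in, while the arm keeps its last pose, push and grip.
It also fails if it takes over 67 s, if anything falls off the work surface, if the arm or the gripper's body presses on something with over 40 N, if the wrist force passes 120 N, or if a joint passes its speed limit or range.

## Robot

A 7-joint arm with a two-finger parallel gripper is mounted at the origin on the work surface. World frame = base frame: x ahead of the robot, y to its left, z up, the work surface at z = 0. Lengths are in m, angles in rad, forces in N, time in s.
With the tool pointing down it reaches from about 0.375 to 0.925 m from the base axis. Payload 3.1 kg.
Tool frame: the origin (TCP) lies between the finger pads; the fingertips stand 19 mm ahead of it and the grasp point (between the pads) is the TCP; z points along the fingers, y is the line along which they close (so a half turn about z gives the same grasp; the last joint's range is limited). The gripper opens to 85 mm and grips with 20 to 120 N. Pads are 22 mm wide; open, the fingers measure 114 mm over their backs; the gripper's body (76 mm by 85 mm) begins 54 mm behind the grasp point. The pads swing forward as they close: fully open they stand 13 mm farther back than shut.
Start: joints at [1.113, 0.383, 0.044, 1.598, -0.018, 1.161, -0.05], TCP at [0.229, -0.608, 0.25] pointing down, gripper open.
Joint ranges: [-2.61, 2.61], [-0.41, 2.15], [-1.48, 1.57], [0, 2.5], [-1.57, 4.71], [0.05, 1.97], [-2.85, 2.85]. Speed limits (rad/s): [2.79, 2.79, 3.14, 3.14, 3.14, 3.14, 3.14].

## Interface

Orientations are given as a unit quaternion [x, y, z, w].
In Python, from bench import move_ptp, movel, move_j, move_gripper, pause, inverse_kinematics, read_camera, camera_params, MotionError, sign_off, look_for, tip_of, read_time_s, read_qpos, read_joint_vel, read_effort, read_eef_pos, read_tcp_rot, read_ft_force, read_ft_torque, read_finger_gap, read_grasp_force gives the robot as it stands. Calls block until the motion is done:
- move_ptp(position, orientation): joint-space move of the TCP to a pose.
- movel(position, orientation=None, speed=0.15): straight line of the TCP; orientation=None keeps the orientation; speed is the mean speed in m/s.
- move_j(angles): joint-space move.
- move_gripper(opening, effort=None): finger opening in m; effort is the grip in N (None keeps the last); returns when the fingers have stopped.
- pause(seconds).
- inverse_kinematics(position, orientation): joint angles nearest the present ones, or None.
- read_camera(name): name is "scene" or "top" or "wrist"; returns the picture (384x512x3 uint8, red, green, blue); there is no depth.
- camera_params(name): a dict with "K" (3x3 intrinsics, pixels), "camera_from_world" (4x4, takes a point from world to camera coordinates). Camera axes: x right, y down, z forward; pixel columns grow to the right and rows downward; lengths in m; the calibration is good to about 2 mm. A picture is of the moment at which its call begins: read the wrist's pose just before it. camera_params takes no time and is no camera call; for the wrist camera it gives the pose at the moment of the call.
A pose or a line that the arm cannot do raises MotionError and nothing moves.
- sign_off(): hands the job in; it is judged then, once.
Trained networks look in the newest picture that a camera, given by its name, has taken for a name from the list of things; names that differ only in an ending like _2 or _b are one class to them, and where a whole thing is asked for, a point or a joint stands for the part that bears it (a point fixed in the world has none). Each returns a list of dicts, best first, with "confidence" (0 to 1); they miss things now and then, are a little off and sometimes report something else, mostly with a low value. They report only what shows in the picture. A call takes as long as a camera call. They do not tell look-alikes from the thing itself.
- look_for(camera, name): "at" ([column, row] in pixels, amid what is visible of it).
- tip_of(camera, name): "at" ([column, row] in pixels: a listed point, or the origin of a listed thing).
Readings, each from a call of its own:
- read_time_s(): time.
- read_qpos(): joint angles.
- read_joint_vel(): joint speeds.
- read_effort(): joint torques, N m.
- read_eef_pos(): TCP position.
- read_tcp_rot(): TCP orientation.
- read_ft_force(): force on the tool from outside, world axes, zero at the start.
- read_ft_torque(): the same for the moment, N m.
- read_finger_gap(): finger opening in m.
- read_grasp_force(): force on a finger pad.
Only numpy, scipy, OpenCV 4.12 (cv2) and the standard library are available. Lean on these libraries where they do the work, as an engineer would, in place of code of your own. Each camera call takes 0.05 s, during which the arm holds its last target. There are 200 camera calls.

## Working session

There is one attempt and no reset: what is moved stays moved. The work goes in short steps, each a Python script; the robot and the scene stay as the last script left them, time stands still between calls to the robot, and variables do not carry over. Pictures are saved under pics/ and viewed, at most 10 in all, crops included, and the job is handed in when it is done.

```bash
mkdir -p pics
cat > h.py <<'E'
import numpy as np, cv2
from bench import *
def ray(cam,px,z):
    p=camera_params(cam);K=np.array(p["K"]);T=np.array(p["camera_from_world"])
    R=T[:3,:3];c=-R.T@T[:3,3];d=R.T@np.linalg.inv(K)@np.array([px[0],px[1],1.])
    return c+d*(z-c[2])/d[2]
def proj(cam,P):
    p=camera_params(cam);q=np.array(p["camera_from_world"])@np.r_[P,1];u=np.array(p["K"])@q[:3];return u[:2]/u[2]
def save(cam,n,scale=1.5):
    im=np.array(read_camera(cam));cv2.imwrite(f"pics/{n}.png",cv2.resize(im[:,:,::-1],None,fx=scale,fy=scale,interpolation=cv2.INTER_CUBIC));return im
E
python3 - <<'E'
from h import *
print(read_time_s(),read_tcp_rot())
Z=dict(loose_corner=.086,wedge_tip=0.002,wedge_tail=.01,wedge=0,casket=0,offcut=0,cup=0,glue=0,mallet=0,rasp=0,gouge=0,chisel=0)
for c in("top","scene"):
    save(c,c+"1")
    for n,z in Z.items():
        for d in tip_of(c,n)[:4]: 
            if d["confidence"]>.2: print(c,n,np.round(d["at"],1),round(d["confidence"],2),ray(c,d["at"],z).round(3)[:2])
print(read_time_s())
E
```

```text
0.0 [ 9.83849039e-01  1.78995266e-01 -3.01623491e-04 -1.29313168e-03]
top loose_corner [283.7 193.2] 0.82 [ 0.517 -0.014]
top wedge_tip [271.  198.6] 0.91 [0.509 0.027]
top wedge_tip [353.8 287.4] 0.63 [ 0.22  -0.253]
top wedge_tip [257.  250.6] 0.58 [0.333 0.07 ]
top wedge_tail [293.  244.9] 0.97 [ 0.354 -0.05 ]
top wedge_tail [352.6 253.8] 0.91 [ 0.33  -0.248]
top wedge_tail [232.5 196. ] 0.87 [0.514 0.158]
top wedge [278.8 249.5] 0.82 [ 0.338 -0.003]
top wedge [351.6 274.8] 0.79 [ 0.261 -0.247]
top wedge [253.2 197.9] 0.76 [0.511 0.088]
top casket [312.5 171.2] 0.77 [ 0.608 -0.114]
top offcut [250.4 164.4] 0.6 [0.627 0.101]
top cup [157.2 141. ] 0.6 [0.704 0.429]
top cup [145.3 171.8] 0.57 [0.593 0.464]
top glue [145.6 171.2] 0.81 [0.595 0.463]
top mallet [412.2 240.3] 0.94 [ 0.379 -0.45 ]
top rasp [229.5 193.9] 0.69 [0.523 0.169]
top rasp [327.6 217.5] 0.67 [ 0.449 -0.167]
top gouge [396.5 167.9] 0.81 [ 0.626 -0.403]
top chisel [321.2 132.3] 0.75 [ 0.747 -0.143]
top chisel [269.6 195.8] 0.4 [0.519 0.032]
scene loose_corner [237.8 187.4] 0.75 [ 0.514 -0.022]
scene wedge_tip [251.1 207.9] 0.75 [0.507 0.033]
scene wedge_tip [280.1 184.9] 0.51 [0.315 0.065]
scene wedge_tip [228.8 153.6] 0.5 [ 0.21  -0.254]
scene wedge_tail [278.6 219.7] 0.87 [0.525 0.16 ]
scene wedge_tail [249.6 177.6] 0.73 [ 0.342 -0.067]
scene wedge_tail [215.9 162.9] 0.65 [ 0.317 -0.255]
scene wedge_tail [207.6 209.4] 0.58 [ 0.606 -0.104]
scene wedge [261.9 212.8] 0.71 [0.51  0.082]
scene wedge [220.6 160.2] 0.54 [ 0.275 -0.258]
scene wedge [264.5 182.4] 0.48 [ 0.329 -0.002]
scene casket [210.2 210.9] 0.75 [ 0.599 -0.097]
scene offcut [253.7 232.3] 0.52 [0.621 0.107]
scene cup [328.  278.7] 0.62 [0.692 0.417]
scene glue [353.5 266.7] 0.92 [0.603 0.473]
scene glue [209.7 212.1] 0.69 [ 0.606 -0.095]
scene mallet [175.8 160. ] 0.79 [ 0.376 -0.437]
scene gouge [145.3 188.7] 0.69 [ 0.613 -0.411]
scene chisel [254.6 231.4] 0.71 [0.615 0.107]
1.3
```

View pics/top1.png

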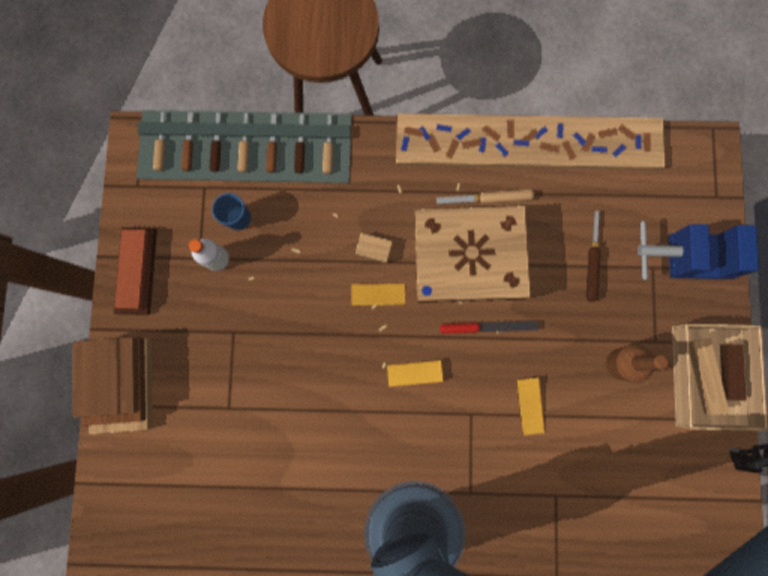

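View pics/scene1.png

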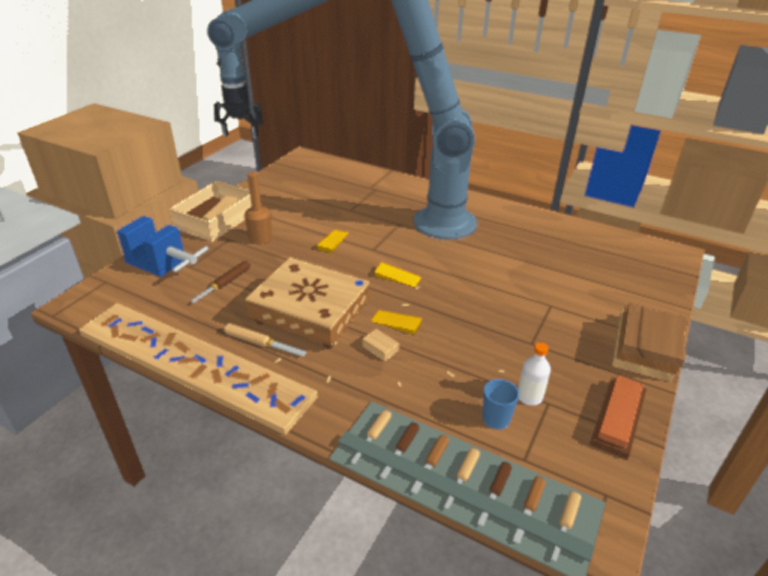

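The top view shows the target wedge at about (378,294) in the 1.5x image, the dot at (427,291), the offcut at (374,247) and the casket roughly square to the axes. The scene view agrees: the wedge is at (397,321) and the dot at (360,283). Next I move above it for a closer look with the wrist camera.

Run:
```python
from h import *
p=read_eef_pos(); movel([p[0],p[1],0.40],speed=.25)
best=None
for q in ([.7071,.7071,0,0],[.7071,-.7071,0,0]):
    print(q,inverse_kinematics([.515,.09,.33],q))
try: move_ptp([.515,.09,.33],[.7071,.7071,0,0])
except MotionError as e: print(e); move_ptp([.515,.09,.33],[.7071,-.7071,0,0])
print(read_time_s(),read_qpos(),read_eef_pos(),read_tcp_rot(),read_ft_force())
save("wrist","w1")
for n,z in dict(loose_corner=.086,wedge_tip=0.002,wedge_tail=.02,wedge=0,casket=0,offcut=0).items():
    for d in tip_of("wrist",n)[:2]: print(n,np.round(d["at"],1),round(d["confidence"],2),ray("wrist",d["at"],z).round(4)[:2])
```

```text
[0.7071, 0.7071, 0, 0] [ 0.52326205  0.15141558 -0.84051816  1.77078179  0.11787888  1.27134386
 -0.34645552]
[0.7071, -0.7071, 0, 0] [ 0.83538237  0.26470418 -1.23752412  1.76158971  0.25944762  1.30044856
  2.6797942 ]
4.725 [ 0.52427304  0.15173837 -0.83867551  1.77039985  0.11822719  1.2713705
 -0.34645238] [0.51549631 0.08845854 0.32995501] [ 7.08085276e-01  7.06126916e-01 -9.03915357e-05  1.11768305e-04] [ 0.05057254 -0.03008769  0.07666111]
loose_corner [255.9 245.6] 0.55 [ 0.5123 -0.0139]
wedge_tip [125.8 166.9] 0.97 [0.3334 0.0656]
wedge_tail [141.1 249.3] 0.81 [ 0.3493 -0.0493]
wedge_tail [255.5 101.2] 0.74 [0.512  0.1527]
wedge [133.4 208.1] 0.93 [0.3368 0.0056]
wedge [256.7 144.6] 0.82 [0.5133 0.0959]
casket [312.5 280. ] 0.63 [ 0.5976 -0.11  ]
offcut [334.8 135. ] 0.57 [0.6182 0.1089]
```

View pics/w1.png

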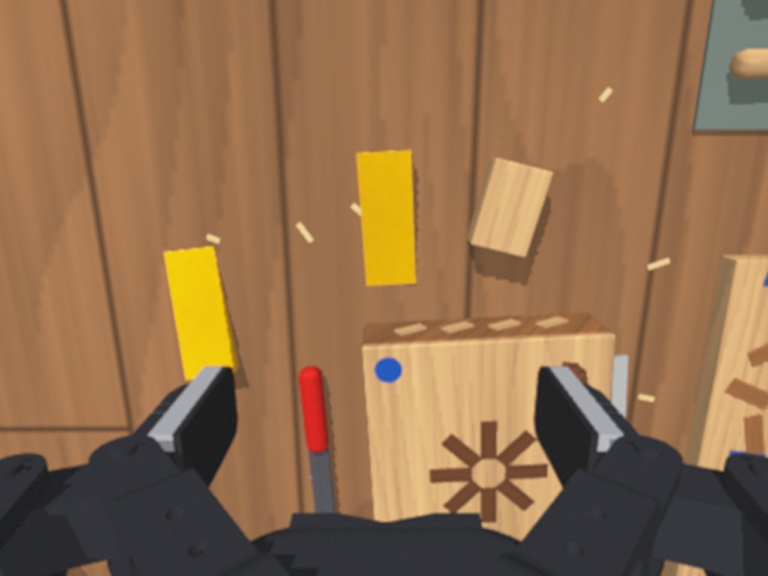

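The wrist view shows the wedge at about (387,217) in the 1.5x image with its thin edge towards the casket, the dot at (388,370) and the offcut about 40 mm to the wedge's right. I'll measure these by colour, then do the rocking test to get the gap.

```bash
cat >> h.py <<'E'
Q=[.7071,.7071,0,0]
def seg(im,lo,hi,near):
    m=cv2.inRange(cv2.cvtColor(im,cv2.COLOR_RGB2HSV),lo,hi)
    cs=[c for c in cv2.findContours(m,0,2)[0] if cv2.contourArea(c)>40]
    return min(cs,key=lambda c:np.linalg.norm(c.reshape(-1,2).mean(0)-near))
def press(x,y,z0,F,zmin,step=.0007):
    """descend until upward force >F; returns list (z,Fz)"""
    z=z0;L=[]
    while z>zmin:
        z-=step; movel([x,y,z],Q,speed=.02); f=read_ft_force(); L.append((round(float(read_eef_pos()[2]),5),round(float(f[2]),2)))
        if f[2]>F: break
    return L
E
python3 - <<'E'
from h import *
im=np.array(read_camera("wrist"))
d=cv2.moments(seg(im,(100,120,60),(130,255,255),(258,246)));dp=(d["m10"]/d["m00"],d["m01"]/d["m00"])
dot=ray("wrist",dp,.086);print("dot",dp,dot)
box=cv2.boxPoints(cv2.minAreaRect(seg(im,(20,150,90),(35,255,255),(257,145))))
for b in box: print(b,ray("wrist",b,.002 if b[1]>140 else .02)[:2])
a=ray("wrist",(363/1.5,346/1.5),.086);b=ray("wrist",(612/1.5,334/1.5),.086);print("edge",a,b,"yaw",np.arctan2(*(b-a)[[1,0]]))
move_gripper(0.0)
move_ptp([dot[0],dot[1],.15],Q)
movel([dot[0],dot[1],.110],Q,speed=.1)
print(read_time_s(),read_ft_force(),read_eef_pos())
L=press(dot[0],dot[1],.110,9,.088);print(L)
print(read_time_s(),read_ft_force(),read_eef_pos(),read_finger_gap())
E
```

```text
dot (258.57865168539325, 247.32865168539325) [ 0.515322   -0.01506945  0.086     ]
[237.75392 102.09357] [0.4895556  0.15221693]
[273.9411   100.585785] [0.53486776 0.15395722]
[277.63953 189.34836] [0.54235421 0.03385078]
[241.45233 190.85614] [0.49166643 0.03173463]
edge [0.49576149 0.00638557 0.086     ] [0.69036653 0.01619602 0.086     ] yaw 0.05036947183390973
7.2833 [0.58164372 1.15060083 0.61090873] [ 0.51564781 -0.01457729  0.11025394]
[(0.10992, 0.13), (0.10868, 0.57), (0.10782, -0.61), (0.10712, 0.72), (0.10645, -0.92), (0.10575, -0.62), (0.10515, -0.34), (0.10452, 1.93), (0.10373, 1.81), (0.10299, 2.63), (0.1023, 3.26), (0.10158, 3.77), (0.10089, 3.62), (0.10013, 4.0), (0.09945, 2.7), (0.09895, 4.97), (0.09883, 8.34), (0.0987, 12.2)]
11.7833 [-5.7608953   1.52825554 12.19515316] [ 0.51531747 -0.01495936  0.0987029 ] 1.5262076521841937e-05
```

The gap is about 5.9 mm: contact came at TCP z 0.105 and the bottom at 0.099. The thin edge therefore has to go about 26 mm past the foot's outer edge, which puts the tail at y≈0.087. I'll push most of the way with two fingertips, then go on in small steps while watching the force.

```bash
cat >> h.py <<'E'
QP=[float(np.cos(np.pi/4+.0225)),float(np.sin(np.pi/4+.0225)),0,0]
def pp(tail): return [.5125+.042*(.153-tail),tail+.011,.027]
E
python3 - <<'E'
from h import *
p=read_eef_pos(); movel([p[0],p[1],.15],Q,speed=.15)
s=pp(.185); move_ptp([s[0],s[1],.12],QP)
move_gripper(.016)
movel(s,QP,speed=.15); pause(.1)
f0=np.array(read_ft_force());print(read_time_s(),f0,read_eef_pos(),read_finger_gap())
movel(pp(.158),QP,speed=.06); movel(pp(.100),QP,speed=.04)
print(read_time_s(),np.array(read_ft_force())-f0,read_eef_pos())
t=.100
while t>.0895:
    t-=.0015; movel(pp(t),QP,speed=.02); pause(.1); f=np.array(read_ft_force())-f0
    print(round(t,4),read_eef_pos().round(4) if hasattr(read_eef_pos(),'round') else read_eef_pos(),f.round(2))
    if f[1]>4: break
print(read_time_s())
save("wrist","w2")
im=np.array(read_camera("wrist"))
E
```

```text
14.3083 [ 0.47668584  0.07578698 -0.49975229] [0.5123191  0.1966672  0.02830966] 0.016311705865997138
16.5083 [-0.6129273  -1.24376245  0.37296878] [0.51466256 0.11124615 0.02699066]
0.0985 [0.5148 0.1095 0.027 ] [-0.   -0.44  0.33]
0.097 [0.5148 0.1079 0.027 ] [-0.13 -0.16  0.63]
0.0955 [0.5149 0.1064 0.027 ] [-0.03 -0.22 -0.45]
0.094 [0.515  0.1049 0.027 ] [-0.96 -0.26  0.37]
0.0925 [0.515  0.1034 0.027 ] [-0.25  0.05  1.45]
0.091 [0.5151 0.1019 0.027 ] [-0.2   0.9   0.48]
0.0895 [0.5151 0.1004 0.027 ] [-0.74 -1.05  0.41]
18.9583
```

View pics/w2.png

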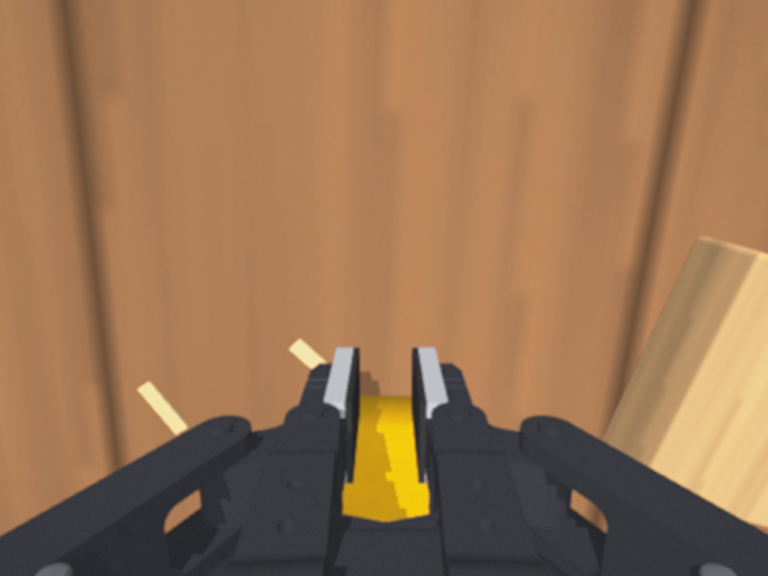

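The picture shows the wedge's tail edge between the fingers at about (385,396) in the 1.5x image, slightly forward of the pads' far edge. I'll work out where the tail is and keep pushing gently.

Run:
```python
from h import *
print("tail",ray("wrist",(385/1.5,396/1.5),.02), read_eef_pos())
f0=np.mean([read_ft_force() for _ in range(5)],0);print(f0)
t=.0895
while t>.083:
    t-=.001; movel(pp(t),QP,speed=.02); F=[]
    for _ in range(6): pause(.03);F.append(read_ft_force())
    f=np.mean(F,0); print(round(t,4),f.round(2),read_eef_pos()[1])
    if f[1]>2.5: break
print(read_time_s())
```

```text
tail [0.51374927 0.09905121 0.02      ] [0.51516306 0.1004845  0.02699125]
[-0.21128565  0.64799292 -0.01464279]
0.0885 [-0.32 -0.33  0.21] 0.09946184665319659
0.0875 [-0.12  0.29  0.13] 0.09845858095899239
0.0865 [-0.41  0.02 -0.16] 0.09744881239255083
0.0855 [ 0.01 -0.38 -0.17] 0.09646731317319208
0.0845 [-0.35  0.24 -0.12] 0.09546379419878477
0.0835 [-0.17 -0.   -0.09] 0.09444165755810961
0.0825 [0.4  0.01 0.16] 0.09344618302221448
22.2083
```

Run:
```python
from h import *
t=.0825
while t>.066:
    t-=.001; movel(pp(t),QP,speed=.02); F=[]
    for _ in range(4): pause(.02);F.append(read_ft_force())
    f=np.mean(F,0); print(round(t,4),f.round(2),round(read_eef_pos()[1],4))
    if f[1]>1.8: break
print(read_time_s())
im=save("wrist","w3")
```

```text
0.0815 [-0.22 -0.06 -0.34] 0.0924
0.0805 [-0.44  0.82  0.05] 0.0916
0.0795 [-0.04  1.37 -0.45] 0.0909
0.0785 [-0.06  3.7  -0.19] 0.0903
23.475
```

View pics/w3.png

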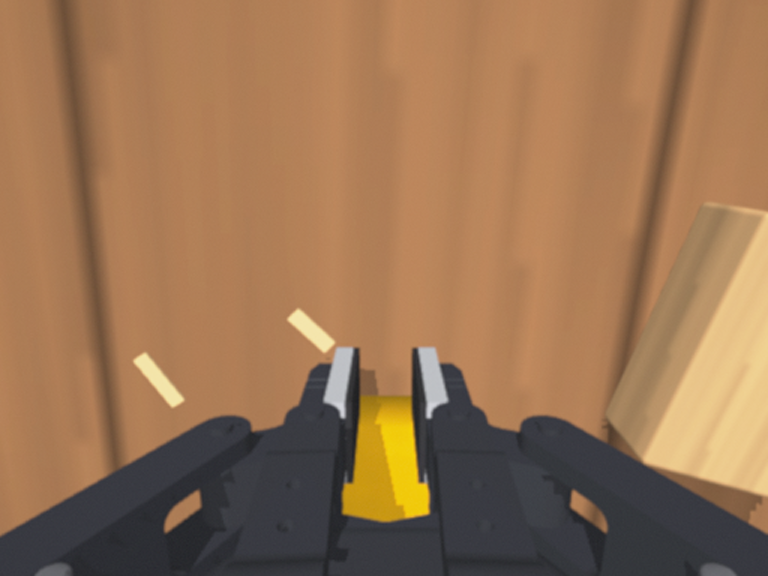

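The contact force rose with the tail at about 0.089, close to the prediction, and the tail still shows at (385,396) between the fingertips. Now I back off and press-test.

Run:
```python
from h import *
p=read_eef_pos(); movel([p[0],p[1]+.04,.03],QP,speed=.15); movel([p[0],p[1]+.04,.15],QP,speed=.2)
move_ptp([.515,.06,.33],Q)
im=save("wrist","w4")
d=cv2.moments(seg(im,(100,120,60),(130,255,255),(258,230)));dp=(d["m10"]/d["m00"],d["m01"]/d["m00"])
dot=ray("wrist",dp,.086);print("dot",dp,dot)
move_gripper(0.0)
if abs(dot[0]-.515)>.01 or abs(dot[1]+.015)>.01: dot=np.array([.5153,-.015,.086]);print("dot fallback")
move_ptp([dot[0],dot[1],.15],Q); movel([dot[0],dot[1],.109],Q,speed=.1)
print(read_time_s()); print(press(dot[0],dot[1],.108,13,.097,.0006)); print(read_time_s(),read_ft_force())
```

```text
dot (260.7322970639033, 224.9896373056995) [ 0.51517195 -0.01492725  0.086     ]
27.2
[(0.10789, -0.38), (0.10691, -0.28), (0.10614, -0.23), (0.10555, -0.71), (0.10515, 2.29), (0.1051, 4.65), (0.105, 8.69), (0.10491, 12.96), (0.10483, 16.49)]
29.45 [-6.58936969 -0.09284117 16.488107  ]
```

View pics/w4.png

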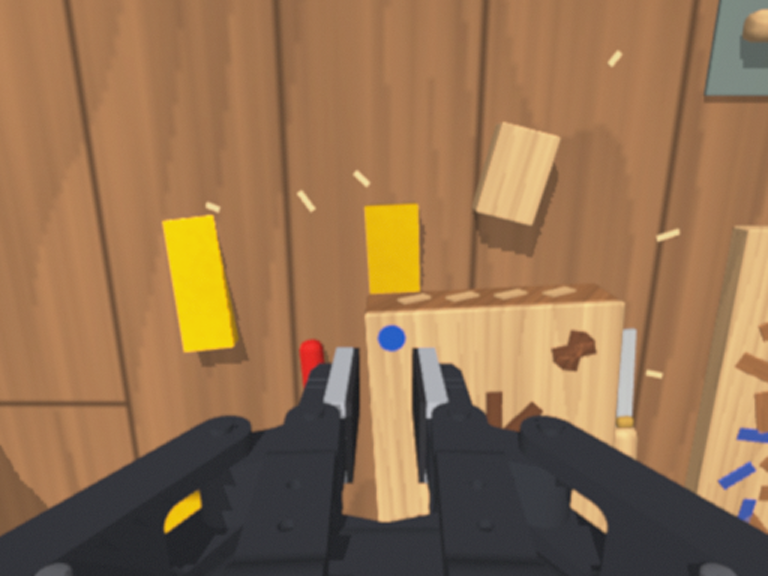

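In the picture the wedge sits straight under the blue-dotted corner (tail at (392,205) in the 1.5x image), and the casket and offcut are where they were. Under 16 N the corner holds at z 0.105, the level height, with no sinking.

Run:
```python
from h import *
pause(.5); print(read_ft_force(),read_eef_pos(),read_time_s()); print(sign_off())
```

```text
[-6.22200581 -0.52134996 16.56796822] [ 0.51527371 -0.0147872   0.10481294] 29.95
the job is handed in; nothing more can be done
None
```

The wedge is under the short foot and the casket stands level to within about 0.3 mm, with no sinking under about 16 N on the blue dot; I handed the job in at 30 s while still pressing.

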